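Show where the torch is put away

TASK

Show a helper where the torch is put away: with the fingertips push the caddy's sliding door fully open, then point down at the torch from a few centimetres above it for about two seconds, and then point down in the same way at the opened empty compartment, again for about two seconds. Do not touch, lift or shift the torch, the spare pipe, the funnel or the pot, and leave the door open with the hand clear of everything.

Things in the scene. Friction and masses are not known exactly. Their poses are not given: they have to be found in the camera images.
- caddy: Grey plastic caddy, a box 190 mm (its x) by 300 mm (its y) by 110 mm high, fixed to the base. Origin at the centre of its underside, z up. Its +y half is an open-topped empty compartment (inside 178 by 141 mm, rim 100 mm above the origin, floor 6 mm above it) covered at the start by a white flat sliding door; its -y half is a closed flat deck. Walls 6 mm; the guide rails along the two long sides rise to 110 mm.
- caddy_mouth (a point): Centre of the compartment's mouth, in the plane of its rim: in the caddy's frame x 0, y +78 mm, z 100 mm. Axes as the caddy's. With the door fully open the mouth is open for 66 mm either side of this point in y and 89 mm either side in x.
- caddy_door (a joint): Travel of the sliding door in m: 0 fully closed, 0.135 fully open (against its stop). It slides towards the caddy's -y, over the closed deck, with about 1.5 N of friction, and stays where it is left. It may start open by up to 35 mm. The door is a white plate 174 by 146 mm, 5 mm thick, top face 106 mm above the caddy's underside.
- door_ridge (a point): Point on the door, moving with it: middle of the top edge of the upright pushing face of the door's ridge. The face looks to the caddy's +y, is 120 mm long (along the caddy's x) and stands 26 mm above the door's top face, which runs on for 28 mm in front of the pushing face. Behind the 8 mm ridge (towards -y) a ramp slopes down to the plate. Axes as the caddy's.
- torch: Aluminium torch lying on the base, 160 mm long along its x, origin under its middle at base level, z up. Hexagonal head (38 mm across flats, lens end) at +x, short hexagonal tail cap of the same size at -x, round barrel 30 mm across between; a small black plate with a metal toggle switch lies on top of the barrel at the middle, its tip 48 mm above the base. Loose, 0.15 to 0.3 kg.
- pipe: Not the torch: spare piece of bare metal waste pipe lying on the base, 150 mm long along its x, 30 mm across, with a 38 mm hexagonal nut near each end and no switch. Origin under its middle, at base level. Loose; leave alone.
- funnel: Blue plastic funnel standing mouth down, 100 mm across, 100 mm tall, spout up; origin at the centre of its underside. Loose; leave alone.
- pot: White ceramic pot, about 100 mm across at the rim, 85 mm tall, origin at the centre of its underside. Loose; leave alone. A yellow bucket, 260 mm across and 220 mm tall, stands to the right of the caddy, well clear of the work.
There are look-alikes about, which are no part of the job. What is shaped like the torch but blue, green or red is not meant.

How it is judged:
By the outcome, as a careful person would: the job done as asked, in the order asked, and still so for the second after the job is handed in, with the robot touching nothing.
It also fails if it takes over 58 s, if anything falls off the work surface, if the arm or the gripper's body presses on something with over 40 N, if the wrist force passes 120 N, or if a joint passes its speed limit or range.

ROBOT

A 6-joint arm with a two-finger parallel gripper is mounted at the origin on the work surface. World frame = base frame: x ahead of the robot, y to its left, z up, the work surface at z = 0. Lengths are in m, angles in rad, forces in N, time in s.
With the tool pointing down it reaches from about 0.35 to 0.975 m from the base axis. Payload 7.1 kg.
Tool frame: the origin (TCP) lies between the finger pads; the fingertips stand 22 mm ahead of it and the grasp point (between the pads) lies 3 mm ahead of it; z points along the fingers, x is the direction in which the jaws open and shut, and the axes are right-handed (so a half turn about z gives the same grasp; the last joint's range is limited). The gripper opens to 88 mm and grips with 3 to 60 N. Pads are 20 mm wide; open, the fingers measure 115 mm over their backs; the gripper's body (75 mm by 178 mm) begins 61 mm behind the grasp point.
Start: joints at [1.102, 0.423, 1.63, -0, 1.089, -0.019], TCP at [0.272, 0.563, 0.245] pointing down, gripper open.
Joint ranges: [-3, 3], [-0.9, 2.11], [0.09, 2.58], [-1.31, 4.45], [0.11, 2.69], [-2.54, 2.54]. Speed limits (rad/s): [2.39, 2.39, 3.01, 3.14, 3.14, 3.14].

INTERFACE

Orientations are given as [roll, pitch, yaw] about the fixed x, y, z axes, in that order (R = Rz(yaw) Ry(pitch) Rx(roll)).
In Python, from plant import bot, planner, viewer gives the robot as it stands. Calls block until the motion is done:
- bot.move_to(position, orientation): joint-space move of the TCP to a pose.
- bot.servo_line(position, rot=None, velocity=0.15): straight line of the TCP; rot=None keeps the orientation; velocity is the mean speed in m/s.
- bot.goto_joints(angles): joint-space move.
- bot.command_gripper(opening, newtons=None): finger opening in m; newtons is the grip in N (None keeps the last); returns when the fingers have stopped.
- bot.hold(seconds).
- planner.inverse_kinematics(position, orientation): joint angles nearest the present ones, or None.
- bot.sense(): the state.
- viewer.capture(name): name is "side" or "top" or "wrist"; returns a dict with "img" (420x560x3 uint8, blue, green, red), "mtx" (3x3 intrinsics, pixels), "world_from_camera" (4x4, takes a point from camera to world coordinates); the wrist camera has in their place "mount" (4x4, takes a point from camera to tool coordinates, whose origin is the TCP and whose axes are the tool frame's). Camera axes: x right, y up, looking along -z (the intrinsics and any distortion apply to the point x, -y, -z); pixel columns grow to the right and rows downward; lengths in m; the calibration is good to about 2 mm. A picture is of the moment at which its call begins: read the wrist's pose just before it. There is no depth.
A pose or a line that the arm cannot do raises bot.Unreachable and nothing moves.
- bot.finish_job(): hands the job in, once; it reports no verdict.
The state is a dict: "time_s": time; "joints": joint angles; "joint_velocities": joint speeds; "joint_torque": joint torques, N m; "tool_pos": TCP position; "tcp_rot": TCP orientation; "contact_force": force on the tool from outside, world axes, zero at the start; "moment": the same for the moment, N m; "opening": finger opening in m.
Only numpy, scipy, OpenCV 4.12 (cv2) and the standard library are available. Lean on these libraries where they do the work, as an engineer would, in place of code of your own. Each camera call takes 0.05 s, during which the arm holds its last target. There are 200 camera calls.

## Working session

There is one attempt and no reset: what is moved stays moved. The work goes in short steps, each a Python script; the robot and the scene stay as the last script left them, time stands still between calls to the robot, and variables do not carry over. Pictures are saved under pics/ and viewed, about 8 in all and at most 12, crops included, and the job is handed in when it is done.

```bash
mkdir -p pics; ls; cat > h.py <<'E'
import numpy as np, cv2
from plant import bot, planner, viewer
from scipy.spatial.transform import Rotation as R
def snap(n,f):
    s=bot.sense(); c=viewer.capture(n); cv2.imwrite(f'pics/{f}.png',c['img'])
    if n=='wrist':
        T=np.eye(4);T[:3,:3]=R.from_euler('xyz',s['tcp_rot']).as_matrix();T[:3,3]=s['tool_pos'];W=T@c['mount']
    else: W=c['world_from_camera']
    np.savez(f'pics/{f}.npz',K=c['mtx'],W=W,d=np.array(c.get('dist',c.get('distortion',np.zeros(5))),float)); return c
def px(f,uv,z):
    a=np.load(f'pics/{f}.npz');K,W,d=a['K'],a['W'],a['d']
    p=cv2.undistortPoints(np.array([[uv]],float),K,d)[0,0]
    r=W[:3,:3]@np.array([p[0],-p[1],-1]);o=W[:3,3]
    return o+r*(z-o[2])/r[2]
def proj(f,P):
    a=np.load(f'pics/{f}.npz');W=np.linalg.inv(a['W']);q=W[:3,:3]@np.array(P,float)+W[:3,3]
    return cv2.projectPoints(np.array([[q[0],-q[1],-q[2]]]),np.zeros(3),np.zeros(3),a['K'],a['d'])[0][0,0]
E
python3 - <<'E'
from h import *
for n in('top','side'):
    c=snap(n,n); print({k:v for k,v in c.items() if k!='img'})
s=bot.sense();print(s['time_s'],s['tcp_rot'],s['contact_force'])
E
```

```text
pics
{'mtx': array([[458.04627866,   0.        , 278.89356217],
       [  0.        , 458.04627866, 210.87499397],
       [  0.        ,   0.        ,   1.        ]]), 'world_from_camera': array([[ 0.02047107,  0.99168969, -0.12701377,  0.36965496],
       [-0.99973735,  0.0189948 , -0.01282332,  0.19585545],
       [-0.01030416,  0.12724291,  0.99181806,  1.22741721],
       [ 0.        ,  0.        ,  0.        ,  1.        ]])}
{'mtx': array([[425.30976895,   0.        , 272.95936361],
       [  0.        , 425.30976895, 201.06197255],
       [  0.        ,   0.        ,   1.        ]]), 'world_from_camera': array([[ 0.88781095,  0.3549876 , -0.29287458,  0.20628491],
       [-0.46000552,  0.66563072, -0.58764842, -0.3905606 ],
       [-0.01366159,  0.65644463,  0.7542505 ,  0.86893046],
       [ 0.        ,  0.        ,  0.        ,  1.        ]])}
0.1 [-3.14157886e+00  1.42810450e-03  1.12100380e+00] [ 0.16820079  0.88872454 -0.18046081]
```

View pics/top.png

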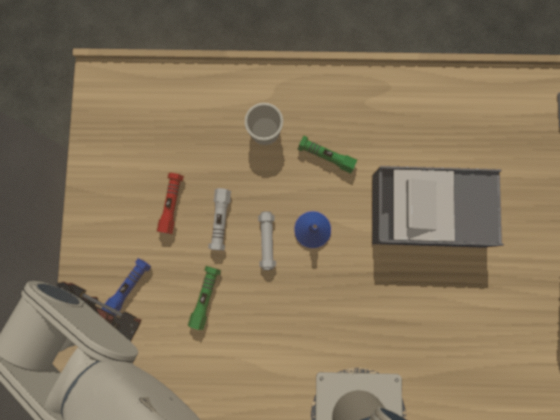

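View pics/side.png

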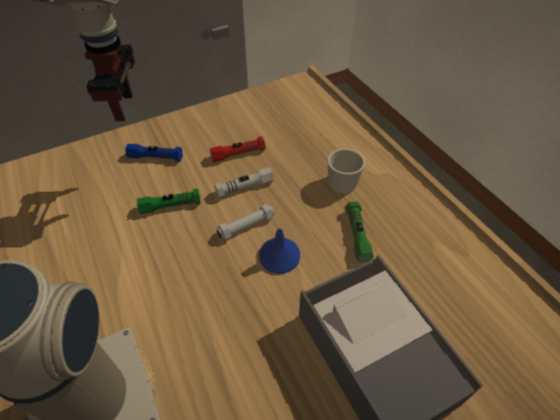

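Top view: the silver bodies are at (220,220), which has a dark switch plate and fits the torch, and at (267,240), which has no switch and is the pipe. Red (170,203), blue (128,287) and green (204,298), (327,154) are look-alikes. The caddy is at (437,207), with its door at about (424,205) and slightly open. I'll confirm in enlarged crops.

```bash
python3 - <<'E'
import cv2,numpy as np
a=cv2.imread('pics/top.png')
c1=cv2.resize(a[180:280,190:340],None,fx=5,fy=5,interpolation=cv2.INTER_CUBIC)
c2=cv2.resize(a[157:257,365:510],None,fx=5,fy=5,interpolation=cv2.INTER_CUBIC)
cv2.imwrite('pics/c1.png',c1);cv2.imwrite('pics/c2.png',c2)
E
```

```text
(no output)
```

View pics/c1.png

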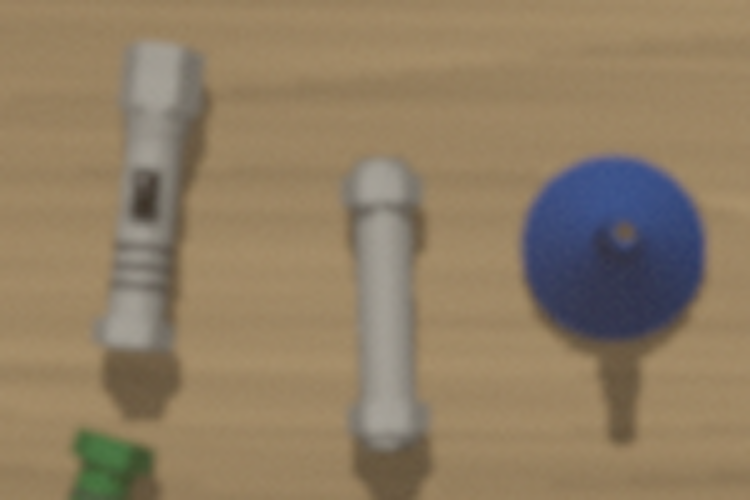

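View pics/c2.png

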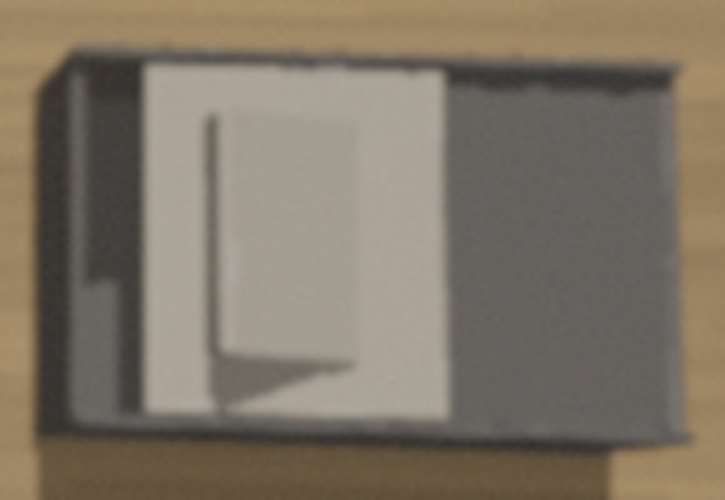

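The crop confirms it. The left silver body has the black switch plate at full-image (219,219), so it is the torch; the other one has no switch. Caddy rail corners (full px) are about (380.5,167), (500.6,170), (502.6,245), with the ridge face at x≈408.5, rows 180–228.

```bash
python3 - <<'E'
from h import *
np.set_printoptions(precision=4,suppress=True)
f=lambda x,y:(365+x/5-.4,157+y/5-.4)
for n,p,z in [('railTL',(78,48),.11),('railTR',(678,66),.11),('railBR',(688,440),.11),('railBL',(72,430),.11),
 ('doorTL',(143,66),.106),('doorTR',(445,70),.106),('doorBR',(449,418),.106),('doorBL',(143,412),.106),
 ('ridgeT',(218,112),.132),('ridgeB',(220,352),.132)]:
    print(n,px('top',f(*p),z))
g=lambda x,y:(190+x/5-.4,180+y/5-.4)
print('torch switch',px('top',g(145,195),.044),'head',px('top',g(162,42),.03),'tail',px('top',g(135,348),.03))
print('funnel',px('top',g(615,248),.02),'pot',px('top',(264,122),.085))
print(px('top',(327,154),.03))
E
```

```text
railTL [ 0.6295 -0.0391  0.11  ]
railTR [ 0.6257 -0.3354  0.11  ]
railBR [ 0.4407 -0.3327  0.11  ]
railBL [ 0.4396 -0.0348  0.11  ]
doorTL [ 0.6218 -0.0722  0.106 ]
doorTR [ 0.6225 -0.222   0.106 ]
doorBR [ 0.4494 -0.2191  0.106 ]
doorBL [ 0.4494 -0.0703  0.106 ]
ridgeT [ 0.5939 -0.102   0.132 ]
ridgeB [ 0.477  -0.1012  0.132 ]
torch switch [0.4979 0.3677 0.044 ] head [0.5813 0.3637 0.03  ] tail [0.419  0.3719 0.03  ]
funnel [0.4772 0.1214 0.02  ] pot [0.7463 0.2538 0.085 ]
[0.6788 0.0858 0.03  ]
```

```bash
python3 - <<'E'
from h import *
np.set_printoptions(precision=3,suppress=True)
D=[np.pi,0,0]
def st(m): s=bot.sense();print(m,round(s['time_s'],2),np.array(s['tool_pos']),np.array(s['contact_force']));return s
bot.command_gripper(0.0,20)
bot.move_to([.534,-.065,.26],D); st('above')
bot.servo_line([.534,-.065,.138],velocity=.1); f0=np.array(st('down')['contact_force'])
if abs(f0[2])<4:
    bot.servo_line([.534,-.176,.138],velocity=.06); st('push')
    y=-.176
    while y>-.212:
        y-=.003; bot.servo_line([.534,y,.138],velocity=.03); s=st('step')
        if abs(s['contact_force'][1]-f0[1])>10: break
    snap('top','top2')
E
```

```text
above 3.86 [ 0.534 -0.064  0.26 ] [-0.547 -0.328  0.33 ]
down 5.22 [ 0.534 -0.065  0.139] [ 0.909 -0.094 -0.414]
push 7.22 [ 0.534 -0.176  0.138] [-0.027  0.51  -0.433]
step 7.47 [ 0.534 -0.179  0.138] [ 0.557 -0.71   0.455]
step 7.72 [ 0.534 -0.182  0.138] [-0.135 -0.291  0.639]
step 7.97 [ 0.534 -0.185  0.138] [-0.604 -0.115 -0.177]
step 8.22 [ 0.534 -0.188  0.138] [ 0.46  -0.635  0.916]
step 8.47 [ 0.534 -0.191  0.138] [-1.34   0.3    0.198]
step 8.72 [ 0.534 -0.192  0.138] [ 1.124 12.952  2.227]
```

It hit the stop at TCP y = -0.1925, against a predicted -0.193. I'll back off, check the door, then point at the torch.

```bash
python3 - <<'E'
from h import *
np.set_printoptions(precision=3,suppress=True)
D=[np.pi,0,0]
bot.servo_line([.534,-.165,.138],velocity=.06)
bot.servo_line([.534,-.165,.26],velocity=.15)
bot.move_to([.499,.3675,.26],D)
snap('top','top3');snap('wrist','w3')
s=bot.sense();print(s['time_s'],s['tool_pos'],s['contact_force'],s['opening'])
print(proj('w3',[.498,.3677,.044]))
a=cv2.imread('pics/top3.png');b=cv2.imread('pics/w3.png')
c=cv2.resize(a[157:257,365:510],None,fx=3.8,fy=3.8,interpolation=cv2.INTER_CUBIC)[:420]
c=cv2.copyMakeBorder(c,0,420-c.shape[0],0,0,0)
v=np.hstack([c,b]);print(v.shape);cv2.imwrite('pics/v3.png',cv2.resize(v,None,fx=.72,fy=.72,interpolation=cv2.INTER_AREA))
E
```

```text
12.4 [0.5   0.367 0.26 ] [ 0.937 -0.267  0.357] 8.660598482793867e-05
[274.242 187.898]
(420, 1111, 3)
```

View pics/v3.png

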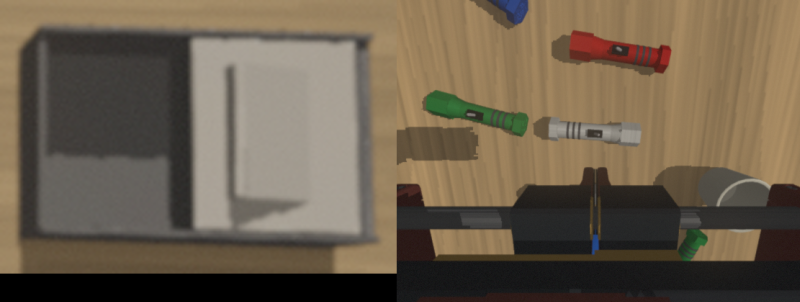

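The door is fully open: the plate runs to the far end of the deck and the compartment is clear. In the wrist view the torch switch is at about (275,185), against a projected (274,188), so the position is confirmed.

```bash
python3 - <<'E'
from h import *
np.set_printoptions(precision=3,suppress=True)
D=[np.pi,0,0]
def st(m): s=bot.sense();print(m,round(s['time_s'],2),np.array(s['tool_pos']),np.array(s['contact_force']))
bot.servo_line([.499,.3675,.105],velocity=.12); st('torch')
bot.hold(2.4); st('held'); snap('side','s4')
bot.servo_line([.499,.3675,.26],velocity=.15)
bot.move_to([.5345,-.1075,.26],D)
bot.servo_line([.5345,-.1075,.155],velocity=.12); st('mouth')
bot.hold(2.4); st('held'); snap('side','s5')
bot.servo_line([.5345,-.1075,.28],velocity=.15)
bot.move_to([.50,.05,.33],D); st('clear')
snap('side','s6');snap('top','t6')
a,b=[cv2.imread(f'pics/{n}.png') for n in('s4','s5')]
cv2.imwrite('pics/v4.png',cv2.resize(np.hstack([a,b]),(800,300),interpolation=cv2.INTER_AREA))
a,b=[cv2.imread(f'pics/{n}.png') for n in('s6','t6')]
cv2.imwrite('pics/v6.png',cv2.resize(np.hstack([a,b]),(800,300),interpolation=cv2.INTER_AREA))
E
```

```text
torch 13.84 [0.499 0.368 0.106] [0.131 0.659 0.5  ]
held 16.24 [0.499 0.367 0.105] [ 0.371 -0.156  0.06 ]
mouth 20.24 [ 0.535 -0.108  0.156] [ 0.408 -0.15   0.756]
held 22.64 [ 0.534 -0.108  0.155] [-1.165 -0.128 -0.431]
clear 24.39 [0.5   0.05  0.329] [-0.462 -0.645  1.086]
```

View pics/v4.png

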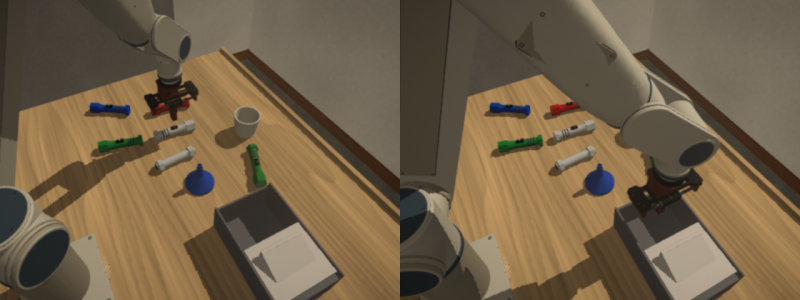

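View pics/v6.png

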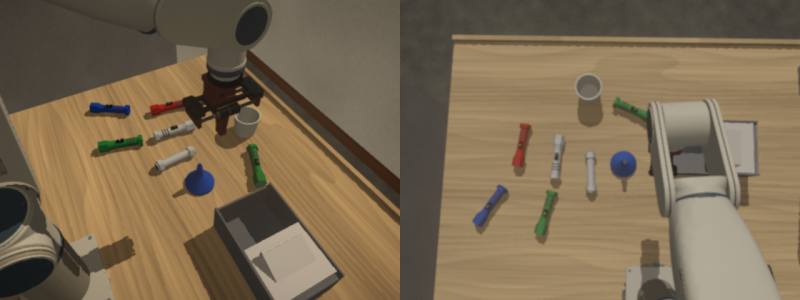

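The pictures show the fingertips just above the torch (left, ~(173,118)), then above the open compartment (right, ~(655,208)). At the end the door is open, everything is in its original place and the hand is high and clear.

```bash
python3 - <<'E'
from h import *
a,b=[cv2.imread(f'pics/{n}.png').astype(int) for n in('top','t6')]
print(abs(a-b).max(2)[180:255,150:335].mean(), abs(a-b).max(2)[180:255,150:335].max())
print(bot.finish_job())
E
```

```text
2.682018018018018 9
the job is handed in; nothing more can be done
None
```

I did the job in the order asked and handed it in at about 24.5 s of the 58 s allowed; no verdict was reported.

- **Door:** I pushed it open with closed fingertips against the ridge. It reached its stop at TCP y = -0.1925, within 1 mm of the prediction, with about 13 N at the stop. The later pictures show it still fully open.
- **Torch:** I pointed at the silver body with the black switch plate for 2.4 s. By my measurements the fingertips were about 35 mm above the switch.
- **Compartment:** I pointed at the middle of the mouth for 2.4 s, with the fingertips about 33 mm above the rim.
- **Last checks:** No contact force above noise showed at either pointing position. In the top view, the area with the torch, pipe and funnel matched before and after to within image noise. I checked the pot only by eye, and it had not moved. The hand ended high and clear of everything. No check failed or disagreed.

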